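# Clamp the medal blank, then bring out the master plate to compare

## Robot

A 7-joint arm with a two-finger parallel gripper is mounted at the origin on the work surface. World frame = base frame: x ahead of the robot, y to its left, z up, the work surface at z = 0. Lengths are in m, angles in rad, forces in N, time in s.
With the tool pointing down it reaches from about 0.4 to 0.85 m from the base axis. Payload 10.4 kg.
Tool frame: the origin (TCP) lies midway between the tips of the shut fingers; the grasp point (between the pads) lies 19 mm behind it; z points along the fingers, x is the direction in which the jaws open and shut, and the axes are right-handed (so a half turn about z gives the same grasp; the last joint's range is limited). The gripper opens to 85 mm and grips with 20 to 120 N. Pads are 22 mm wide; open, the fingers measure 114 mm over their backs; the gripper's body (76 mm by 85 mm) begins 54 mm behind the grasp point. The pads swing forward as they close: fully open they stand 13 mm farther back than shut.
Start: joints at [1.165, 0.332, -0.065, 1.46, 0.022, 1.35, -0.088], TCP at [0.233, -0.58, 0.231] pointing down, gripper open.
Joint ranges: [-2.6, 2.6], [-0.5, 2.12], [-1.47, 1.34], [0.16, 2.42], [-1.27, 4.41], [0.06, 2.06], [-2.6, 2.6]. Speed limits (rad/s): [2.22, 2.22, 2.79, 2.79, 3.14, 3.14, 3.14].

## Interface

Orientations are given as a unit quaternion [x, y, z, w].
In Python, from workcell import telemetry, eyes, order gives the robot as it stands.
- The arm moves only by the tool servo_tool, never from a script. Its argument "deltas" is a list of rows, each a list of 3 entries, a list of its own where there are three numbers: the shift along the tool's x, y, z in cm, then the turn about the tool's z in rad, then the finger opening in cm, from 0 to 8.54. A call has 1 to 12 rows; each row shifts and turns the pose as measured when the row begins, along the tool's axes as they then stand; what a row does not reach is not made up. A row lasts 1/12 s, in which the tool goes at most 41.7 mm and 7.16 degrees, less where a joint would pass 70% of its speed; a pose out of reach is approached as far as the arm can. A call is refused whole if a number of a shift passes 4.17 or a number of a turn 0.125, either way. A call with a gripper value outside its range is refused whole. The fingers move at their own pace and stop on an object; "force" is the grip in N (left out, the last holds). Time passes only in rows, so rows that do not move let the fingers close. It gives the time, the measured TCP pose, the force and the opening at its end, in the units of the state.
- telemetry.get_obs(): the state, without advancing time (a new reading comes with each control period).
- eyes.camera(name): name is "side" or "top"; returns (picture, depth): 420x560x3 uint8, blue, green, red; 420x560 float32, m along the optical axis (not along the pixel's ray), 0 where there is no reading.
- eyes.calibration(name): a dict with "fx", "fy", "cx", "cy" (pixels), "rvec" (rotation vector, rad) and "tvec" (3), from world to camera coordinates, as OpenCV has them. Camera axes: x right, y down, z forward; pixel columns grow to the right and rows downward; lengths in m; the calibration is good to about 2 mm. A picture is of the moment at which its call begins. calibration takes no time and is no camera call.
- order.hand_in(): hands the job in, once; it reports no verdict.
The state is a dict: "clock": time; "joint_pos": joint angles; "joint_velocities": joint speeds; "tau": joint torques, N m; "position": TCP position; "ee_rot": TCP orientation; "ft_force": force on the tool from outside, world axes, zero at the start; "torque": the same for the moment, N m; "grip_width": opening from 0.0 (shut) to 1.0 (fully open).
Only numpy, scipy, OpenCV 4.12 (cv2) and the standard library are available. Lean on these libraries where they do the work, as an engineer would, in place of code of your own. Each camera call takes 0.05 s, during which the arm holds its last target. There are 200 camera calls.

## Task

Turn the engraving vise's red-handled crank clockwise until the sliding jaw grips the aluminium blank firmly against the fixed jaw, and let go of the crank. Then swing the red cover flap of the grey case wide open, draw the brass master plate up out of its slot, and hold it upright centred over the clamped blank, about 8 cm above it, with its faces parallel to the vise jaws. Finish while still holding it there, leaving the white plate in the case and not disturbing the other things on the bench.

Things in the scene. Friction and masses are not known exactly. Their poses are not given: they have to be found in the camera images.
- vise: blue engraving vise fixed to the bench, 150 mm long (x) by 80 mm wide, with steel jaws. Origin: centre of its underside on the bench. Its x axis runs along the screw from the crank end (near the robot) to the fixed jaw; z up. Bed 30 mm above the bench; fixed jaw face at x = +45 mm, jaw tops 58 mm above the bench
- jaw: sliding steel jaw of the vise, 80 mm wide. Origin: centre of its clamping face at bed height (faces +x of the vise). It moves towards +x by 8 mm per radian of crank, and is sprung (8 N/mm) once it has met the blank
- crank (a joint): crank angle, rad; 0 = handle level on the vise's +y side (left seen from the robot), pi/2 = handle up; grows clockwise seen from the robot, closing the jaw. Handle circle radius 45 mm about crank_axis. About 0.25 N m of friction; stays where left. The jaw pins the blank at about 2.3 rad; the drive is then springy, and 0.2 to 0.4 rad more grips firmly. Stop at 3.0
- crank_pin (a point): middle of the crank's red handle, a freely spinning cylinder 15 mm in diameter and 40 mm long, lying along the vise's x axis, its free end towards the robot; nothing in front of the crank arm beside it
- crank_axis (a point): fixed point on the crank's axis, in the plane of the middle of the handle, 42 mm above the bench; 115 mm from the vise origin towards -x of the vise
- blank: aluminium medal-die blank, loose on the vise bed between the jaws, 40 (vise x) x 50 x 30 mm high. Origin: centre of its underside; its top stands 60 mm above the bench. Clamped, its origin lies at x = +25 mm in the vise frame
- case: grey plate case fixed to the bench, 130 (x) x 190 (y) x 80 mm high, open-topped under the flap, walls and floor 5 mm. Origin: centre of its underside. Inside, two wooden slot racks run along x at y = +40 and -40 mm; the rails stand to 33 mm above the bench
- flap (a joint): angle of the case's red cover flap, rad; 0 = shut, grows as it opens upward and away from the robot about the case's far (+x) rim, stop at 1.9. The hinge is stiff: it stays where left. The flap is 130 mm long, so open it stands to about 210 mm above the bench; keep clear of it when carrying
- flap_handle (a point): grip point of the black knob on the flap's outer face near the edge towards the robot: 35 mm above the outer face, 100 mm from the hinge line. The knob's round head is 28 mm across and 16 mm deep, its top 8 mm beyond this point
- flap_hinge (a point): middle of the flap's hinge line, which lies along the case's y axis
- master: brass master plate standing on edge in one of the two case slots (either one), 60 (x) x 8 (y, thickness) x 66 mm high with a copper-coloured medal relief on each face, about 0.24 kg. Origin: centre of its lower edge; y is the normal of its faces, z up. Its top edge stands 71 mm above the bench in the slot, which grips only its lower 28 mm loosely; hidden until the flap is open
- spare: white ceramic plate of the same size in the other slot; stays there
- plaster_disc: white plaster relief disc, 116 mm across, 12 mm high; leave alone. Origin: underside centre
- black_pot: small black pot, 36 mm across, 28 mm high; leave alone. Origin: underside centre
- clear_cup: clear cup, 66 mm across, 45 mm high; leave alone. Origin: underside centre
- weight: steel cylinder, 32 mm across, 45 mm high; leave alone. Origin: underside centre
- spatula: modelling spatula, 170 mm long, lying on the bench; leave alone
- brush: brush, 160 mm long, lying on the bench; leave alone

How it is judged:
On the way, in this order (a step that is already met when the one before it is completed fails the run):
1. the blank is clamped between the vise jaws and the crank let go (contact force between jaw and blank above 6 N and x of blank in the frame of vise above 0.0215 m and y of blank in the frame of vise between -0.02 and 0.02 m and angle between blank's own z axis and vertical below 0.1 rad and z of blank in the frame of vise below 0.036 m and contact force between the fingers and vise below 0.1 N), for 0.3 s.
2. the case's flap is wide open (value of joint flap above 1.3 rad), for 0.2 s.
3. the master plate is drawn up clear of the case in the fingers (z of master in the frame of case above 0.085 m and contact force between the fingers and master above 2 N), for 0.2 s.
At the end, for the whole second after the job is handed in: Blank flat on the bed and seated, jaw force over 6 N. Brass plate still, held by the fingers alone, within 30 mm of the blank's centre, lower edge 40 to 120 mm above its top, upright and parallel to the jaws within 0.2 rad. White plate still in its slot (contact force between jaw and blank above 6 N and x of blank in the frame of vise above 0.0215 m and y of blank in the frame of vise between -0.02 and 0.02 m and angle between blank's own z axis and vertical below 0.1 rad and z of blank in the frame of vise below 0.036 m and horizontal distance between master and blank below 0.03 m and z of master in the frame of blank between 0.07 and 0.15 m and angle between master's own z axis and vertical below 0.2 rad and angle between the y axis of master and the x axis of vise, either way round below 0.2 rad and linear speed of master below 0.03 m/s and contact force between the fingers and master above 2 N and contact force between master and vise below 0.1 N and contact force between master and blank below 0.1 N and contact force between master and case below 0.1 N and z of spare in the frame of case below 0.012 m); the arm keeps its last pose, push and grip.
It fails at once if another thing on the bench is shoved more than 40 mm or the white plate is pulled more than 25 mm (distance of any of plaster_disc, black_pot, clear_cup, weight, spatula, brush from where it was at the start of the episode above 0.04 m or distance of spare from where it was at the start of the episode above 0.025 m).
It also fails if it takes over 69 s, if anything falls off the work surface, if the arm or the gripper's body presses on something with over 40 N, if the wrist force passes 120 N, or if a joint passes its speed limit or range.

## Working session

There is one attempt and no reset: what is moved stays moved. The work goes in short steps, Python scripts to look and compute and a tool call to move; the robot and the scene stay as the last step left them, time stands still between calls to the robot, and variables do not carry over. Pictures are saved under pics/ and viewed, about 8 in all and at most 12, crops included, and the job is handed in when it is done.

Besides the shell and the picture viewer there is one more tool, called after "Request:" as a command line: name --argument value ..., lists and objects as JSON in quotes. servo_tool: Moves the arm, as the interface text tells. Its arguments: {"type":"object","properties":{"deltas":{"type":"array"},"force":{"type":"number"}},"required":["deltas"]}

```bash
mkdir -p pics
cat > h.py <<'E'
import numpy as np,cv2
from scipy.spatial.transform import Rotation as R
from workcell import telemetry, eyes, order
def cal(n):
    c=eyes.calibration(n);return c,R.from_rotvec(np.ravel(c['rvec'])).as_matrix(),np.ravel(c['tvec'])
def cloud(n,d):
    c,M,t=cal(n);v,u=np.mgrid[:d.shape[0],:d.shape[1]]
    P=np.stack([(u-c['cx'])/c['fx']*d,(v-c['cy'])/c['fy']*d,d],-1)
    W=(P-t)@M;W[d==0]=np.nan;return W
def proj(n,p):
    c,M,t=cal(n);q=M@np.array(p)+t;return c['fx']*q[0]/q[2]+c['cx'],c['fy']*q[1]/q[2]+c['cy']
def snap(n,name):
    p,d=eyes.camera(n);cv2.imwrite(f'pics/{name}.png',p);W=cloud(n,d);np.savez(f'pics/{name}.npz',p=p,d=d,W=W);return p,d,W
E
python3 - <<'E'
from h import *
for n in('side','top'):
    snap(n,n+'0');c,M,t=cal(n);print(n,c['fx'],-M.T@t,M[2])
o=telemetry.get_obs();print(o)
a=[cv2.imread(f'pics/{n}0.png') for n in('side','top')]
E
```

```text
side 445.93775628294145 [-0.11224111  0.85900833  0.92038143] [ 0.52177342 -0.62895587 -0.57633932]
top 447.31419336063414 [ 0.47108564 -0.00181184  1.38382711] [ 0.10514472 -0.00535539 -0.99444251]
{'clock': 0.1, 'joint_pos': array([ 1.16537403,  0.33278334, -0.06467611,  1.46082117,  0.02159602,
        1.34991167, -0.08849526]), 'joint_velocities': array([-0.00077967, -0.00114478,  0.00051406, -0.00283953,  0.00067854,
        0.00096754,  0.00151388]), 'tau': array([ 1.99191629e-03, -6.26747632e+01,  4.96811152e-02, -3.92431533e+01,
        1.62892928e-02,  6.94825329e-03, -3.25038889e-05]), 'position': array([ 0.23332747, -0.57946492,  0.23062853]), 'ee_rot': array([ 8.28715629e-01, -5.59669572e-01, -5.25006346e-04, -3.18844215e-04]), 'ft_force': array([-0.7249971,  0.7396824, -0.1638016]), 'torque': array([-0.00758786,  0.01375707, -0.01551273]), 'grip_width': 0.9987654875013815}
```

View pics/side0.png

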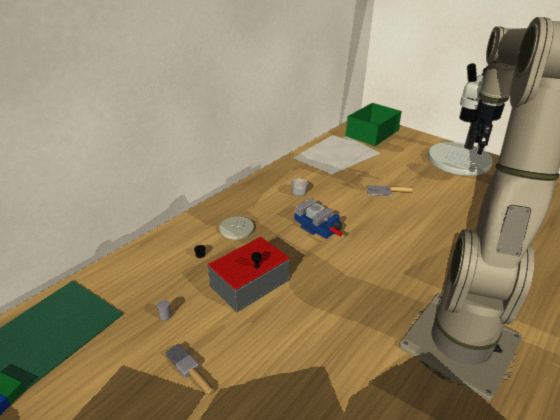

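View pics/top0.png

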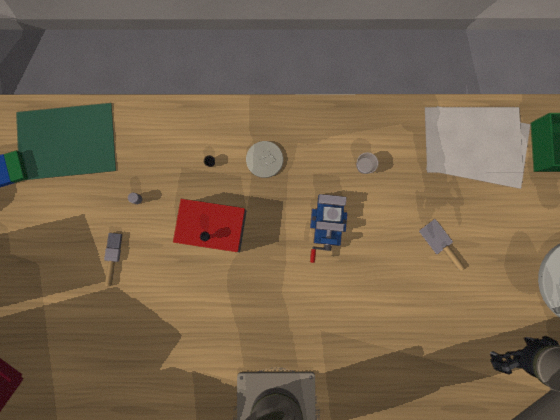

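Side view: case (250,270) with its knob at (257,258), vise (318,218), crank handle (338,231). Top view: case (209,226), knob (205,237), vise (329,220), crank handle (313,255). Next I'll measure these from the clouds.

```bash
cat > m.py <<'E'
from h import *
def msk(n,name):
    f=np.load(f'pics/{name}.npz');p=f['p'].astype(int);W=f['W'];h=cv2.cvtColor(f['p'],cv2.COLOR_BGR2HSV);return p,W,h
for n in('top','side'):
    p,W,h=msk(n,n+'0')
    red=((h[...,0]<8)|(h[...,0]>172))&(h[...,1]>170)&(h[...,2]>70)
    box=lambda x0,x1,y0,y1:(W[...,0]>x0)&(W[...,0]<x1)&(W[...,1]>y0)&(W[...,1]<y1)
    blue=(h[...,0]>100)&(h[...,0]<130)&(h[...,1]>120)&(W[...,2]>.01)
    m=red&box(.3,.8,-.02,.5); Q=W[m]
    r=cv2.minAreaRect((Q[:,:2]*1000).astype(np.float32)); print(n,'flap',m.sum(),r,np.percentile(Q[:,2],[5,50,95]),'mean',Q.mean(0))
    for nm,m in(('handle',red&box(.3,.8,-.4,-.03)),('knob',(h[...,2]<45)&box(.35,.65,.05,.35)&(W[...,2]>.09)),('blue',blue&box(.3,.8,-.4,0))):
        Q=W[m]; v,u=np.nonzero(m)
        if len(Q)>4: print(n,nm,len(Q),Q.mean(0).round(4),np.percentile(Q,[3,97],axis=0).round(3).tolist(),'uv',u.mean().round(1),v.mean().round(1),cv2.minAreaRect((Q[:,:2]*1000).astype(np.float32)))
    m=box(.35,.75,-.35,-.03)&(W[...,2]>.052)&(W[...,2]<.066)&(h[...,1]<90);Q=W[m]
    print(n,'jaws+blank',len(Q),Q.mean(0).round(4),cv2.minAreaRect((Q[:,:2]*1000).astype(np.float32)))
o=telemetry.get_obs();print(R.from_quat(o['ee_rot']).as_matrix().round(3))
p=cv2.imread('pics/top0.png')[180:280,160:380];cv2.imwrite('pics/c0.png',cv2.resize(p,None,fx=3.6,fy=3.6,interpolation=cv2.INTER_CUBIC))
E
python3 m.py
```

```text
top flap 2816 ((549.7911376953125, 192.1376953125), (190.29901123046875, 129.306640625), 81.35338592529297) [0.08410033 0.08873749 0.09330879] mean [0.54991404 0.19098644 0.08875192]
top handle 55 [ 0.4612 -0.1108  0.0645] [[0.444, -0.117, 0.059], [0.479, -0.105, 0.07]] uv 312.5 255.2 ((460.4385986328125, -110.69331359863281), (12.073161125183105, 38.31798553466797), 82.6118392944336)
top knob 61 [0.5159 0.1951 0.1324] [[0.507, 0.184, 0.127], [0.527, 0.205, 0.137]] uv 204.7 235.9 ((515.4722900390625, 195.39401245117188), (21.785579681396484, 21.43313980102539), 48.26974868774414)
top blue 472 [ 0.5432 -0.156   0.0359] [[0.497, -0.213, 0.011], [0.613, -0.122, 0.07]] uv 326.4 227.8 ((554.5436401367188, -164.46185302734375), (104.97044372558594, 118.24525451660156), 83.87096405029297)
top jaws+blank 720 [ 0.5796 -0.1661  0.0593] ((558.2393798828125, -163.04278564453125), (83.50386810302734, 165.4363250732422), 81.46407318115234)
side flap 2017 ((553.2245483398438, 157.62661743164062), (160.9495391845703, 287.2906188964844), 2.278507947921753) [0.0862524  0.08945732 0.09256649] mean [0.5
[... 158 characters left out ...]
2.716552734375), (35.46405029296875, 93.7917709350586), 32.82835006713867)
side knob 96 [0.514  0.2044 0.1236] [[0.505, 0.194, 0.094], [0.525, 0.214, 0.135]] uv 256.2 258.7 ((515.197998046875, 203.58261108398438), (21.506805419921875, 22.922855377197266), 41.95030212402344)
side blue 424 [ 0.5482 -0.1309  0.0323] [[0.499, -0.167, 0.011], [0.635, -0.114, 0.068]] uv 318.0 224.1 ((563.0078735351562, -126.5079345703125), (154.87103271484375, 67.94280242919922), 17.273256301879883)
side jaws+blank 423 [ 0.58   -0.1595  0.0589] ((561.4268188476562, -156.8809814453125), (85.85820007324219, 167.2401123046875), 80.3631362915039)
[[ 0.374 -0.928 -0.001]
 [-0.928 -0.374  0.001]
 [-0.001  0.    -1.   ]]
```

View pics/c0.png

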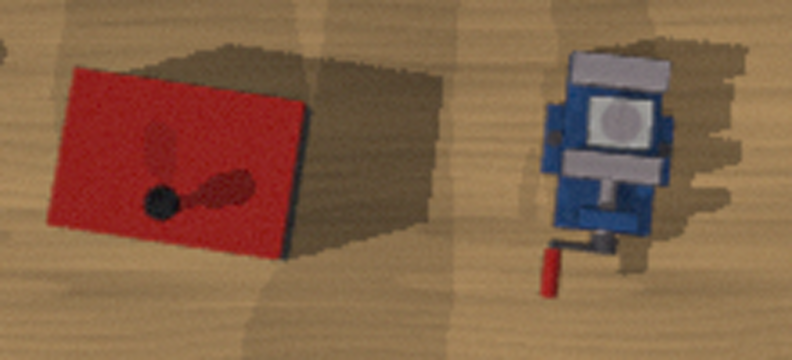

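Run:
```python
from m import *
print('----')
for n in('top','side'):
    p,W,h=msk(n,n+'0')
    g=(h[...,1]<90)&(W[...,2]>.048)&(W[...,2]<.07)&(W[...,1]<-.09)&(W[...,1]>-.24)
    a=-0.1
    x=W[...,0]
    v,u=np.nonzero(g)
    for nm,m in(('fixed',g&(x>.605)&(x<.66)),('slide',g&(x>.50)&(x<.56)),('blank',g&(x>.565)&(x<.605))):
        Q=W[m]
        if len(Q)<10: print(n,nm,len(Q));continue
        r=cv2.minAreaRect((Q[:,:2]*1000).astype(np.float32))
        C=np.linalg.eigh(np.cov(Q[:,:2].T))[1][:,1]
        print(n,nm,len(Q),np.percentile(Q,[2,50,98],axis=0).round(3).tolist(),r,'pca yaw',-np.arctan(C[0]/C[1]))
```

```text
top flap 2816 ((549.7911376953125, 192.1376953125), (190.29901123046875, 129.306640625), 81.35338592529297) [0.08410033 0.08873749 0.09330879] mean [0.54991404 0.19098644 0.08875192]
top handle 55 [ 0.4612 -0.1108  0.0645] [[0.444, -0.117, 0.059], [0.479, -0.105, 0.07]] uv 312.5 255.2 ((460.4385986328125, -110.69331359863281), (12.073161125183105, 38.31798553466797), 82.6118392944336)
top knob 61 [0.5159 0.1951 0.1324] [[0.507, 0.184, 0.127], [0.527, 0.205, 0.137]] uv 204.7 235.9 ((515.4722900390625, 195.39401245117188), (21.785579681396484, 21.43313980102539), 48.26974868774414)
top blue 472 [ 0.5432 -0.156   0.0359] [[0.497, -0.213, 0.011], [0.613, -0.122, 0.07]] uv 326.4 227.8 ((554.5436401367188, -164.46185302734375), (104.97044372558594, 118.24525451660156), 83.87096405029297)
top jaws+blank 720 [ 0.5796 -0.1661  0.0593] ((558.2393798828125, -163.04278564453125), (83.50386810302734, 165.4363250732422), 81.46407318115234)
side flap 2017 ((553.2245483398438, 157.62661743164062), (160.9495391845703, 287.2906188964844), 2.278507947921753) [0.0862524  0.08945732 0.09256649] mean [0.5
[... 1465 characters left out ...]
 89.54947662353516) pca yaw -0.016352442851173026
side fixed 149 [[0.607, -0.206, 0.049], [0.626, -0.161, 0.059], [0.644, -0.128, 0.063]] ((624.2869262695312, -167.7091522216797), (87.21279907226562, 39.292118072509766), 84.55755615234375) pca yaw -0.09117737938774252
side slide 143 [[0.514, -0.196, 0.049], [0.545, -0.155, 0.058], [0.559, -0.118, 0.065]] ((531.9689331054688, -156.01199340820312), (81.46205139160156, 58.13716506958008), 85.42693328857422) pca yaw -0.0775750898132775
side blank 138 [[0.566, -0.192, 0.05], [0.583, -0.16, 0.061], [0.604, -0.14, 0.065]] ((584.9462890625, -166.65359497070312), (39.08010482788086, 54.47526550292969), 0.2200111448764801) pca yaw -0.13119323676898245
```

Request:
servo_tool --deltas '[[[0, 0, 0], 0.122, 6], [[0, 0, 0], 0.122, 6], [[0, 0, 0], 0.122, 6], [[0, 0, 0], 0.122, 6], [[-3.5, -1.2, 0], 0, 6], [[-3.5, -1.2, 0], 0, 6], [[-3.5, -1.2, 0], 0, 6], [[-3.5, -1.2, 0], 0, 6], [[-3.5, -1.2, 0], 0, 6], [[-3.5, -1.2, 0], 0, 6], [[-3.5, -1.2, 0], 0, 6], [[-3.5, -1.2, 0], 0, 6]]' --force 40

```text
clock: 1.1
position: [0.3603, -0.3076, 0.224]
ee_rot: [-0.656, 0.755, 0.006, -0.001]
ft_force: [0.7, -0.3, 0.5]
grip_width: 0.704
```

```bash
cat > go.py <<'E'
import sys
from h import *
VY=-0.105;CY=-0.151
def go(t,yaw=None):
    "remaining shift in tool axes (cm) to world TCP t; turn so that tool x lies at angle yaw (mod pi)"
    o=telemetry.get_obs();M=R.from_quat(o['ee_rot']).as_matrix();a=np.arctan2(M[1,0],M[0,0])
    s='t=%.2f pos=%s xang=%.3f j=%s F=%s g=%.3f'%(o['clock'],o['position'].round(4),a,o['joint_pos'].round(2),o['ft_force'].round(1),o['grip_width']*8.54)
    print(s,'\n tool-shift cm',(M.T@(np.array(t)-o['position'])*100).round(2),'' if yaw is None else 'turn %.3f'%(-((yaw-a+np.pi/2)%np.pi-np.pi/2)))
if __name__=='__main__':
    a=list(map(float,sys.argv[1:]));go(a[:3],a[3] if len(a)>3 else None)
E
python3 go.py .455 -.110 .16 1.466
```

```text
t=1.10 pos=[ 0.3603 -0.3076  0.224 ] xang=-1.710 j=[ 0.82  0.02 -0.21  1.84  0.01  1.29 -1.1 ] F=[ 0.7 -0.3  0.5] g=6.014 
 tool-shift cm [-20.85  -6.69   6.44] turn -0.035
```

Request:
servo_tool --deltas '[[[-3.3, -1.1, 1.0], -0.035, 6], [[-3.3, -1.1, 1.0], 0, 6], [[-3.3, -1.1, 1.0], 0, 6], [[-3.3, -1.1, 1.0], 0, 6], [[-3.3, -1.1, 1.0], 0, 6], [[-3.0, -1.0, 1.0], 0, 6], [[-1.5, -0.3, 0], 0, 6], [[0, 0, 0], 0, 6]]'

```text
clock: 1.77
position: [0.4539, -0.087, 0.1616]
ee_rot: [-0.674, 0.739, 0.005, -0.001]
ft_force: [0.3, -0.3, -0.3]
grip_width: 0.703
```

Run:
```python
from go import *
go((.455,-.110,.0365),1.466)
p,d,W=snap('side','s1');q,_,_=snap('top','t1')
a=cv2.resize(p[130:270,240:400],None,fx=2.5,fy=2.5);b=cv2.resize(q[180:320,250:410],None,fx=2.5,fy=2.5)
cv2.imwrite('pics/v1.png',np.hstack([a,b]))
```

```text
t=1.77 pos=[ 0.4539 -0.087   0.1616] xang=-1.663 j=[ 0.55  0.06 -0.47  1.94  0.03  1.16 -1.59] F=[ 0.3 -0.3 -0.3] g=6.002 
 tool-shift cm [ 2.35 -0.44 12.49] turn 0.012
```

View pics/v1.png

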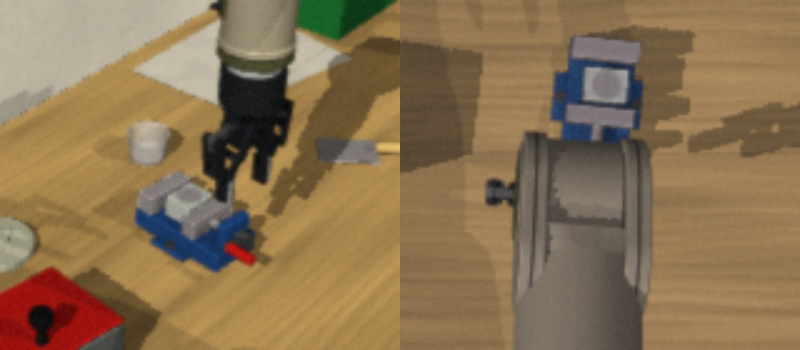

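Request:
servo_tool --deltas '[[[2.3, -0.4, 0], 0.012, 4], [[0, 0, 3], 0, 4], [[0, 0, 3], 0, 4], [[0, 0, 2], 0, 4], [[0, 0, 0], 0, 4], [[0, 0, 0], 0, 4]]'

```text
clock: 2.37
position: [0.453, -0.1249, 0.0812]
ee_rot: [-0.663, 0.748, 0.002, -0.002]
ft_force: [0.7, -0.7, 0.1]
grip_width: 0.464
```

```bash
python3 go.py .455 -.110 .0365 1.466
```

```text
t=2.37 pos=[ 0.453  -0.1249  0.0812] xang=-1.692 j=[ 0.58  0.18 -0.43  2.    0.09  0.98 -1.59] F=[ 0.7 -0.7  0.1] g=3.961 
 tool-shift cm [-1.51 -0.05  4.46] turn -0.016
```

Request:
servo_tool --deltas '[[[-1.2, -0.1, 0], -0.016, 4], [[-0.3, 0, 1.5], 0, 4], [[0, 0, 1.5], 0, 4], [[0, 0, 0.8], 0, 4], [[0, 0, 0.3], 0, 4], [[0, 0, 0], 0, 4]]'

```text
clock: 2.87
position: [0.4602, -0.1113, 0.0466]
ee_rot: [-0.669, 0.743, -0.002, 0.0]
ft_force: [-0.5, 0.4, 0.1]
grip_width: 0.47
```

```bash
python3 go.py .455 -.110 .0365 1.466
```

```text
t=2.87 pos=[ 0.4602 -0.1113  0.0466] xang=-1.676 j=[ 0.54  0.23 -0.44  2.03  0.13  0.9  -1.64] F=[-0.5  0.4  0.1] g=4.015 
 tool-shift cm [-0.07  0.53  1.01] turn -0.001
```

Request:
servo_tool --deltas '[[[-0.1, 0.5, 0.8], 0, 4], [[0, 0, 0.2], 0, 4], [[0, 0, 0], 0, 1], [[0, 0, 0], 0, 1], [[0, 0, 0], 0, 1], [[0, 0, 0], 0, 1], [[0, 0, 0], 0, 1]]'

```text
clock: 3.45
position: [0.4562, -0.1089, 0.0383]
ee_rot: [-0.669, 0.743, -0.004, 0.001]
ft_force: [0.9, 0.0, -3.3]
grip_width: 0.162
```

Run:
```python
from go import *
go((.455,-.110,.0365),1.466)
p,d,W=snap('side','s2')
cv2.imwrite('pics/v2.png',cv2.resize(p[170:260,280:380],None,fx=5,fy=5))
```

```text
t=3.45 pos=[ 0.4562 -0.1089  0.0383] xang=-1.676 j=[ 0.54  0.23 -0.44  2.05  0.13  0.88 -1.65] F=[ 0.9  0.  -3.3] g=1.381 
 tool-shift cm [0.12 0.11 0.18] turn -0.000
```

View pics/v2.png

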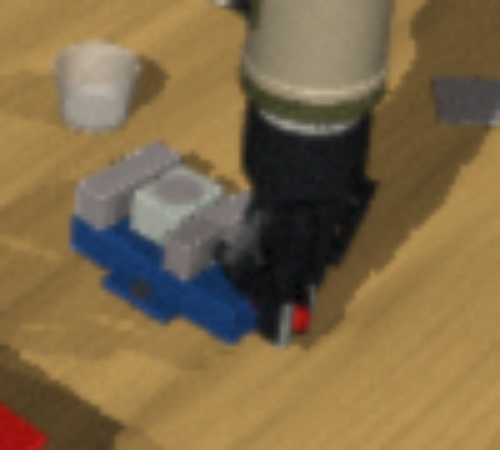

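```bash
cat > ck.py <<'E'
import sys
from go import *
# TCP height below pin: pin z at a0=.28 is .0544, TCP .0383 -> 16 mm
ex=np.array([np.cos(VY),np.sin(VY),0]);ey=np.array([-np.sin(VY),np.cos(VY),0])
A=np.array([.4562,-.1089,.0383])-ey*.045*np.cos(.28)-np.array([0,0,.045*np.sin(.28)])
T=lambda a:A+ey*.045*np.cos(a)+np.array([0,0,.045*np.sin(a)])
o=telemetry.get_obs();r=o['position']-A;ac=np.arctan2(r[2],r@ey);print('A',A.round(4),'angle now',ac.round(3),'radius',np.hypot(r[2],r@ey).round(4))
a1=float(sys.argv[1]);n=int(sys.argv[2]);M=R.from_quat(o['ee_rot']).as_matrix();p=o['position']
for a in np.linspace(ac,a1,n+1)[1:]: print(a.round(2),(M.T@(T(a)-p)*100).round(2));p=T(a)
go(T(a1),1.466)
E
python3 ck.py 1.5 7
```

```text
A [ 0.4517 -0.1519  0.0259] angle now 0.28 radius 0.045
0.45 [ 0.28 -0.   -0.73]
0.63 [ 0.41 -0.   -0.67]
0.8 [ 0.52 -0.   -0.59]
0.98 [ 0.61 -0.   -0.49]
1.15 [ 0.69 -0.   -0.38]
1.33 [ 0.74 -0.   -0.25]
1.5 [ 0.77 -0.   -0.12]
t=3.50 pos=[ 0.4562 -0.1089  0.0383] xang=-1.676 j=[ 0.54  0.23 -0.44  2.05  0.13  0.88 -1.65] F=[ 0.3  0.9 -3.6] g=1.345 
 tool-shift cm [ 4.01 -0.02 -3.24] turn -0.000
```

Request:
servo_tool --deltas '[[[0.28, 0, -0.73], 0, 1], [[0.41, 0, -0.67], 0, 1], [[0.52, 0, -0.59], 0, 1], [[0.6, 0, -0.5], 0, 1]]'

```text
clock: 3.83
position: [0.4541, -0.1288, 0.0629]
ee_rot: [-0.669, 0.743, -0.004, 0.001]
ft_force: [9.2, -5.9, -20.6]
grip_width: 0.164
```

```bash
python3 ck.py 1.6 5
```

```text
A [ 0.4517 -0.1519  0.0259] angle now 1.011 radius 0.0437
1.13 [ 0.4  -0.   -0.36]
1.25 [ 0.49 -0.   -0.2 ]
1.36 [ 0.51 -0.   -0.14]
1.48 [ 0.52 -0.   -0.08]
1.6 [ 0.53  0.   -0.01]
t=3.83 pos=[ 0.4541 -0.1288  0.0629] xang=-1.675 j=[ 0.58  0.2  -0.43  2.03  0.11  0.93 -1.58] F=[  9.2  -5.9 -20.6] g=1.397 
 tool-shift cm [ 2.46 -0.01 -0.78] turn 0.000
```

Request:
servo_tool --deltas '[[[0.55, 0, -0.4], 0, 1], [[0.65, 0, -0.25], 0, 1], [[0.7, 0, -0.1], 0, 1], [[0.7, 0, 0], 0, 1]]'

```text
clock: 4.17
position: [0.4512, -0.1561, 0.0682]
ee_rot: [-0.669, 0.743, -0.003, 0.003]
ft_force: [7.3, 6.7, -13.6]
grip_width: 0.156
```

```bash
python3 ck.py 2.2 5
```

```text
A [ 0.4517 -0.1519  0.0259] angle now 1.669 radius 0.0426
1.78 [ 0.5  -0.01 -0.17]
1.88 [0.46 0.   0.12]
1.99 [0.45 0.   0.17]
2.09 [0.43 0.   0.22]
2.2 [0.4  0.   0.26]
t=4.17 pos=[ 0.4512 -0.1561  0.0682] xang=-1.675 j=[ 0.62  0.2  -0.41  2.01  0.1   0.94 -1.52] F=[  7.3   6.7 -13.6] g=1.330 
 tool-shift cm [2.23 0.   0.6 ] turn 0.000
```

Request:
servo_tool --deltas '[[[0.6, 0, 0], 0, 1], [[0.6, 0, 0.15], 0, 1], [[0.55, 0, 0.25], 0, 1], [[0.45, 0, 0.25], 0, 1]]'

```text
clock: 4.5
position: [0.4494, -0.1737, 0.0619]
ee_rot: [-0.671, 0.742, -0.0, 0.006]
ft_force: [-1.7, 5.1, 2.9]
grip_width: 0.159
```

```bash
python3 ck.py 2.65 4
```

```text
A [ 0.4517 -0.1519  0.0259] angle now 2.117 radius 0.0422
2.25 [0.64 0.01 0.1 ]
2.38 [0.44 0.01 0.4 ]
2.52 [0.39 0.01 0.46]
2.65 [0.32 0.01 0.51]
t=4.50 pos=[ 0.4494 -0.1737  0.0619] xang=-1.671 j=[ 0.65  0.22 -0.4   2.    0.09  0.93 -1.47] F=[-1.7  5.1  2.9] g=1.361 
 tool-shift cm [1.79 0.02 1.46] turn 0.004
```

Request:
servo_tool --deltas '[[[0.55, 0, 0.15], 0, 1], [[0.5, 0, 0.4], 0, 1], [[0.4, 0, 0.5], 0, 1], [[0.3, 0, 0.5], 0, 1], [[0, 0, 0], 0, 1]]'

```text
clock: 4.92
position: [0.4478, -0.1887, 0.0476]
ee_rot: [-0.671, 0.741, 0.002, 0.007]
ft_force: [2.2, 3.9, -5.0]
grip_width: 0.162
```

```bash
python3 ck.py 2.65 2
```

```text
A [ 0.4517 -0.1519  0.0259] angle now 2.61 radius 0.0429
2.63 [ 0.23 -0.   -0.03]
2.65 [0.04 0.   0.08]
t=4.92 pos=[ 0.4478 -0.1887  0.0476] xang=-1.669 j=[ 0.66  0.25 -0.38  2.    0.1   0.91 -1.44] F=[ 2.2  3.9 -5. ] g=1.383 
 tool-shift cm [ 0.27 -0.    0.05] turn 0.006
```

Request:
servo_tool --deltas '[[[0, 0, 0], 0, 3.5], [[0, 0, 0], 0, 3.5], [[0, 0, 0], 0, 3.5], [[0, 0, -2], 0, 3.5], [[0, 0, -3], 0, 3.5], [[0, 0, -3.5], 0, 3.5], [[-1, 0, -3.5], 0, 3.5], [[-3, 0.3, -1], 0, 3.5], [[-4, 0.4, 0], 0, 3.5], [[-4, 0.4, 0], 0, 3.5], [[-3, 0, 0], 0, 3.5], [[0, 0, 0], 0, 3.5]]'

```text
clock: 5.92
position: [0.4507, -0.0392, 0.1907]
ee_rot: [-0.668, 0.744, -0.002, 0.008]
ft_force: [0.3, 0.7, -1.4]
grip_width: 0.407
```

Run:
```python
from go import *
go((.515,.197,.2),1.42)
p,d,W=snap('side','s3');q,_,V=snap('top','t3')
a=cv2.resize(p[170:270,280:380],None,fx=4,fy=4);b=cv2.resize(q[180:280,280:380],None,fx=4,fy=4)
cv2.imwrite('pics/v3.png',np.hstack([a,b]))
for f,X in((p,W),(q,V)):
    h=cv2.cvtColor(f,cv2.COLOR_BGR2HSV);m=((h[...,0]<8)|(h[...,0]>172))&(h[...,1]>160)&(h[...,2]>60)&(X[...,1]<-.03)&(X[...,1]>-.3)&(X[...,0]>.38)&(X[...,0]<.55)
    print('handle',m.sum(),X[m].mean(0).round(4))
    g=(h[...,1]<90)&(X[...,2]>.05)&(X[...,2]<.068)&(X[...,1]<-.13)&(X[...,1]>-.2)&(X[...,0]>.5)&(X[...,0]<.66)
    Q=X[g];xs=(Q-[.567,-.165,0])@[np.cos(VY),np.sin(VY),0];print(np.histogram(xs,np.arange(-.05,.1,.005)))
```

```text
t=5.92 pos=[ 0.4507 -0.0392  0.1907] xang=-1.678 j=[ 0.54 -0.   -0.54  1.94 -0.01  1.2  -1.67] F=[ 0.3  0.7 -1.4] g=3.475 
 tool-shift cm [-24.18  -3.88  -0.66] turn 0.044
handle 52 [ 0.4553 -0.186   0.0697]
(array([ 0,  0,  2,  3,  0,  1,  4, 28, 16, 13, 11, 13, 16, 12, 15, 18, 11,
       17, 16, 17, 18, 12, 19, 18, 12,  7,  0,  0,  0,  0]), array([-5.00000000e-02, -4.50000000e-02, -4.00000000e-02, -3.50000000e-02,
       -3.00000000e-02, -2.50000000e-02, -2.00000000e-02, -1.50000000e-02,
       -1.00000000e-02, -5.00000000e-03, -2.77555756e-17,  5.00000000e-03,
        1.00000000e-02,  1.50000000e-02,  2.00000000e-02,  2.50000000e-02,
        3.00000000e-02,  3.50000000e-02,  4.00000000e-02,  4.50000000e-02,
        5.00000000e-02,  5.50000000e-02,  6.00000000e-02,  6.50000000e-02,
        7.00000000e-02,  7.50000000e-02,  8.00000000e-02,  8.50000000e-02,
        9.00000000e-02,  9.50000000e-02,  1.00000000e-01]))
handle 60 [ 0.4521 -0.1902  0.073 ]
(array([ 5,  1,  3,  4,  1,  2,  4, 44, 40, 38, 42, 34, 30, 29, 27, 29, 25,
       28, 31, 30, 40, 37, 42, 36, 26,  0,  0,  0,  0,  0]), array([-5.00000000e-02, -4.50000000e-02, -4.00000000e-02, -3.50000000e-02,
       -3.00000000e-02, -2.50000000e-02, -2.00000000e-02, -1.50000000e-02,
       -1.00000000e-02, -5.00000000e-03, -2.77555756e-17,  5.00000000e-03,
        1.00000000e-02,  1.50000000e-02,  2.00000000e-02,  2.50000000e-02,
        3.00000000e-02,  3.50000000e-02,  4.00000000e-02,  4.50000000e-02,
        5.00000000e-02,  5.50000000e-02,  6.00000000e-02,  6.50000000e-02,
        7.00000000e-02,  7.50000000e-02,  8.00000000e-02,  8.50000000e-02,
        9.00000000e-02,  9.50000000e-02,  1.00000000e-01]))
```

View pics/v3.png

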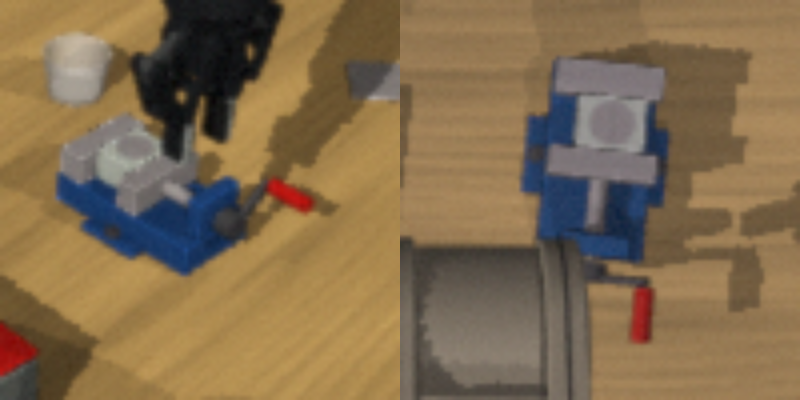

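Crank handle is up on the −y side (estimate 2.58 rad), and the blank is flush between the jaws with the fingers clear. Next is the knob.

Request:
servo_tool --deltas '[[[-3.3, -0.6, 0], 0.044, 6], [[-3.3, -0.6, 0], 0, 6], [[-3.3, -0.6, 0], 0, 6], [[-3.3, -0.6, 0], 0, 6], [[-3.3, -0.6, 0], 0, 6], [[-3.2, -0.5, 0], 0, 6], [[-2, -0.4, 0], 0, 6], [[-0.5, 0, 0], 0, 6], [[0, 0, 0], 0, 6]]'

```text
clock: 6.77
position: [0.5297, 0.1601, 0.1898]
ee_rot: [-0.64, 0.769, -0.003, 0.004]
ft_force: [0.3, -0.2, -0.4]
grip_width: 0.702
```

```bash
python3 go.py .515 .197 .106 1.42
```

```text
t=6.77 pos=[0.5297 0.1601 0.1898] xang=-1.753 j=[ 0.23  0.27 -0.7   1.69  0.19  1.24 -2.27] F=[ 0.3 -0.2 -0.4] g=5.993 
 tool-shift cm [-3.34  2.2   8.36] turn -0.032
```

Request:
servo_tool --deltas '[[[-3, 2, 0], -0.032, 6], [[-0.4, 0.2, 3], 0, 6], [[0, 0, 2], 0, 6], [[0, 0, 0], 0, 6]]'

```text
clock: 7.1
position: [0.517, 0.1897, 0.1383]
ee_rot: [-0.649, 0.761, -0.005, 0.004]
ft_force: [-0.5, -0.9, -0.6]
grip_width: 0.705
```

Run:
```python
from go import *
go((.515,.197,.106),1.42)
p,d,W=snap('side','s4');q,_,V=snap('top','t4')
a=cv2.resize(p[190:310,200:320],None,fx=3.3,fy=3.3);b=cv2.resize(q[180:300,150:270],None,fx=3.3,fy=3.3)
cv2.imwrite('pics/v4.png',np.hstack([a,b]))
```

```text
t=7.10 pos=[0.517  0.1897 0.1383] xang=-1.730 j=[ 0.17  0.32 -0.71  1.76  0.23  1.14 -2.34] F=[-0.5 -0.9 -0.6] g=6.020 
 tool-shift cm [-0.69  0.35  3.22] turn -0.008
```

View pics/v4.png

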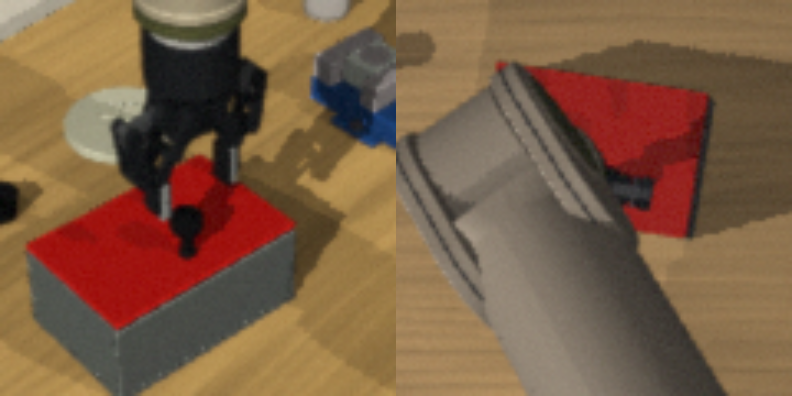

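Request:
servo_tool --deltas '[[[-0.7, 0.35, 0.5], -0.008, 6], [[0, 0, 1.5], 0, 6], [[0, 0, 1.2], 0, 6], [[0, 0, 0], 0, 6]]'

```text
clock: 7.53
position: [0.5201, 0.1947, 0.1124]
ee_rot: [-0.649, 0.76, -0.008, 0.008]
ft_force: [-0.7, -0.8, 0.3]
grip_width: 0.703
```

```bash
python3 go.py .515 .197 .106 1.42
```

```text
t=7.53 pos=[0.5201 0.1947 0.1124] xang=-1.728 j=[ 0.15  0.35 -0.7   1.78  0.27  1.09 -2.37] F=[-0.7 -0.8  0.3] g=6.001 
 tool-shift cm [-0.14  0.55  0.63] turn -0.007
```

Slight correction, then grip.

Request:
servo_tool --deltas '[[[-0.1, 0.5, 0.4], 0, 6], [[0, 0.1, 0.2], 0, 6], [[0, 0, 0], 0, 2], [[0, 0, 0], 0, 2], [[0, 0, 0], 0, 2], [[0, 0, 0], 0, 2], [[0, 0, 0], 0, 2]]' --force 40

```text
clock: 8.12
position: [0.5152, 0.1995, 0.1087]
ee_rot: [-0.65, 0.76, -0.008, 0.011]
ft_force: [-0.1, -0.0, -3.1]
grip_width: 0.308
```

```bash
cat > fl.py <<'E'
import sys
from go import *
# flap: hinge along case y at r0 from knob grip point: 100 mm back along case x, 35+~4 below
C=float(sys.argv[3]) if len(sys.argv)>3 else .515
ex=np.array([np.cos(CY),np.sin(CY),0]);ez=np.array([0,0,1.])
P0=np.array([.515,.1965,.106])   # TCP at the grasp, flap shut
H=P0+.1*ex-.036*ez;rad=np.hypot(.1,.036);ph=np.arctan2(.036,-.1)
T=lambda a:H+rad*(np.cos(ph-a)*ex+np.sin(ph-a)*ez)
o=telemetry.get_obs();r=o['position']-H;ac=ph-np.arctan2(r[2],r@ex);print('angle now',ac.round(3),'radius',np.hypot(r[2],r@ex).round(4))
a1=float(sys.argv[1]);n=int(sys.argv[2]);M=R.from_quat(o['ee_rot']).as_matrix();p=o['position']
for a in np.linspace(ac,a1,n+1)[1:]: print(a.round(2),(M.T@(T(a)-p)*100).round(2));p=T(a)
go(T(a1),1.42)
E
python3 fl.py .8 7
```

```text
angle now 0.023 radius 0.1075
0.13 [ 0.29 -0.63 -1.02]
0.24 [-0.01 -0.63 -1.  ]
0.36 [-0.01 -0.73 -0.92]
0.47 [-0.01 -0.83 -0.84]
0.58 [-0.01 -0.92 -0.74]
0.69 [-0.01 -1.   -0.63]
0.8 [-0.01 -1.06 -0.52]
t=8.12 pos=[0.5152 0.1995 0.1087] xang=-1.727 j=[ 0.15  0.34 -0.71  1.79  0.27  1.07 -2.38] F=[-0.1 -0.  -3.1] g=2.632 
 tool-shift cm [ 0.24 -5.8  -5.66] turn -0.005
```

Request:
servo_tool --deltas '[[[0, -0.4, -1.0], 0, 2], [[0, -0.6, -1.05], 0, 2], [[0, -0.7, -1.0], 0, 2], [[0, -0.85, -0.9], 0, 2], [[0, -0.95, -0.8], 0, 2]]'

```text
clock: 8.53
position: [0.5516, 0.1938, 0.1561]
ee_rot: [-0.65, 0.76, -0.008, 0.014]
ft_force: [8.6, 4.1, -17.7]
grip_width: 0.306
```

```bash
sed -i 's/P0=np.array(.*)  #/P0=np.array([.5152,.1995,.1085])  #/' fl.py; python3 fl.py 1.2 6
```

```text
angle now 0.59 radius 0.1069
0.69 [ 0.28 -0.96 -0.52]
0.79 [-0.01 -0.97 -0.47]
0.9 [-0.01 -1.01 -0.37]
1.0 [-0.01 -1.05 -0.27]
1.1 [-0.01 -1.07 -0.16]
1.2 [-0.01 -1.08 -0.05]
t=8.53 pos=[0.5516 0.1938 0.1561] xang=-1.727 j=[ 0.16  0.36 -0.7   1.67  0.26  1.18 -2.33] F=[  8.6   4.1 -17.7] g=2.609 
 tool-shift cm [ 0.24 -6.13 -1.83] turn -0.005
```

Request:
servo_tool --deltas '[[[0, -1.0, -0.65], 0, 2], [[0, -1.05, -0.5], 0, 2], [[0, -1.1, -0.4], 0, 2], [[0, -1.15, -0.3], 0, 2], [[0, -1.15, -0.15], 0, 2], [[0, -1.15, -0.05], 0, 2]]'

```text
clock: 9.03
position: [0.6134, 0.1844, 0.1758]
ee_rot: [-0.651, 0.759, -0.003, 0.008]
ft_force: [-3.5, 1.0, -2.7]
grip_width: 0.306
```

```bash
python3 fl.py 1.7 5
```

```text
angle now 1.216 radius 0.1058
1.31 [ 0.28 -1.03  0.  ]
1.41 [-0.   -1.02  0.16]
1.51 [ 0.   -1.    0.25]
1.6 [ 0.   -0.97  0.35]
1.7 [ 0.   -0.93  0.44]
t=9.03 pos=[0.6134 0.1844 0.1758] xang=-1.724 j=[ 0.13  0.47 -0.67  1.48  0.3   1.28 -2.29] F=[-3.5  1.  -2.7] g=2.613 
 tool-shift cm [ 0.29 -4.94  1.2 ] turn -0.002
```

Request:
servo_tool --deltas '[[[0, -1.05, 0.05], 0, 2], [[0, -1.05, 0.15], 0, 2], [[0, -1.05, 0.25], 0, 2], [[0, -1.0, 0.35], 0, 2], [[0, -1.0, 0.45], 0, 2], [[0, 0, 0], 0, 2]]'

```text
clock: 9.53
position: [0.6642, 0.1766, 0.1629]
ee_rot: [-0.651, 0.759, 0.001, 0.004]
ft_force: [0.3, 0.5, 1.0]
grip_width: 0.303
```

```bash
python3 fl.py 1.75 2
```

```text
angle now 1.723 radius 0.1057
1.74 [ 0.27 -0.15  0.02]
1.75 [ 0.   -0.12  0.07]
t=9.53 pos=[0.6642 0.1766 0.1629] xang=-1.723 j=[ 0.1   0.58 -0.63  1.34  0.34  1.32 -2.26] F=[0.3 0.5 1. ] g=2.587 
 tool-shift cm [ 0.27 -0.28  0.09] turn -0.002
```

Request:
servo_tool --deltas '[[[0, 0, 0], 0, 5], [[0, 0, 0], 0, 5], [[0, 0, 0], 0, 5], [[0, 0, -2], 0, 5], [[0, 0, -3.5], 0, 5], [[0, 0, -4], 0, 5], [[0, 0, -4], 0, 5], [[1, 1, -1], 0, 5], [[3.5, 2, 0], 0, 5], [[3.5, 2.5, 0], 0, 5], [[3.5, 2.5, 0], 0, 5], [[3.5, 2.5, 0], 0, 5]]'

```text
clock: 10.53
position: [0.5347, 0.0483, 0.3124]
ee_rot: [-0.655, 0.756, 0.001, 0.006]
ft_force: [0.9, -0.3, 0.7]
grip_width: 0.584
```

Request:
servo_tool --deltas '[[[3.5, 2.5, 0], 0, 5], [[3.5, 2.5, 0], 0, 5], [[3, 2, 0], 0, 5], [[0, 0, 0], 0, 5]]'

```text
clock: 10.87
position: [0.4464, -0.0454, 0.3121]
ee_rot: [-0.651, 0.759, -0.003, 0.005]
ft_force: [0.5, 0.5, 1.6]
grip_width: 0.588
```

Run:
```python
from go import *
go((.55,.197,.2),1.42)
p,d,W=snap('side','s5');q,_,V=snap('top','t5')
a=cv2.resize(p[180:320,190:330],None,fx=2.85,fy=2.85);b=cv2.resize(q[180:280,150:250],None,fx=4,fy=4)
cv2.imwrite('pics/v5.png',np.hstack([a,b[:399,:]]))
```

```text
t=10.87 pos=[ 0.4464 -0.0454  0.3121] xang=-1.723 j=[ 0.61 -0.08 -0.57  1.75 -0.05  1.46 -1.67] F=[0.5 0.5 1.6] g=5.024 
 tool-shift cm [-25.49  -6.46  11.37] turn -0.001
```

View pics/v5.png

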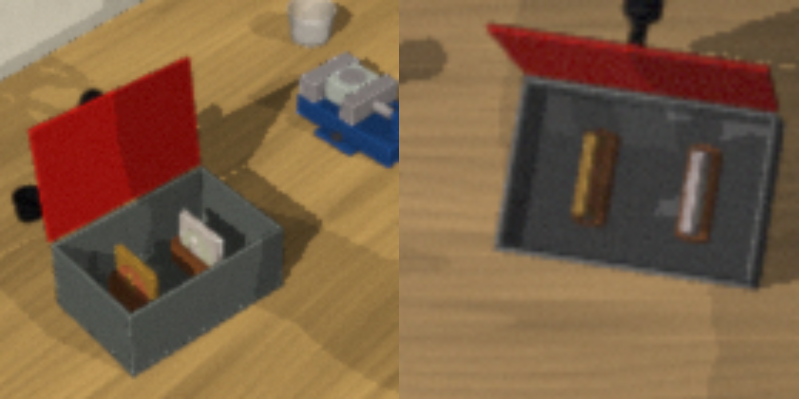

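Flap open. The brass plate is in the left (+y) slot, at top-view pixel ~(197,224), with the white one at ~(224,227). Now I'll measure the brass plate in both views.

Run:
```python
from go import *
ex=np.array([np.cos(CY),np.sin(CY),0]);ey=np.array([-np.sin(CY),np.cos(CY),0]);c=np.array([.5498,.192,0])
print('slot expected',c+.04*ey)
for n,f in(('top','t5'),('side','s5')):
    z=np.load(f'pics/{f}.npz');W=z['W'];h=cv2.cvtColor(z['p'],cv2.COLOR_BGR2HSV);r=W-c;X=r@ex;Y=r@ey
    m=(h[...,0]>12)&(h[...,0]<32)&(h[...,1]>100)&(abs(X)<.055)&(abs(Y)<.08)&(Y>0)&(W[...,2]>.045)&(W[...,2]<.085)
    Q=W[m];v,u=np.nonzero(m);print(n,m.sum(),'mean',Q.mean(0).round(4),'x',np.percentile(X[m],[3,50,97]).round(4),'y',np.percentile(Y[m],[3,50,97]).round(4),'z',np.percentile(Q[:,2],[5,50,97]).round(4),u.mean(),v.mean(),cv2.minAreaRect((Q[:,:2]*1000).astype(np.float32)))
    t=m&(W[...,2]>.063);print('top edge',t.sum(),W[t].mean(0).round(4))
    print('proj of expected top',proj(n,c+.04*ey+[0,0,.071]))
```

```text
slot expected [0.55581707 0.23154485 0.        ]
top 81 mean [0.5554 0.2305 0.0678] x [-0.0284 -0.0003  0.029 ] y [0.0356 0.0381 0.0434] z [0.0486 0.0702 0.0771] 196.320987654321 223.25925925925927 ((555.9310913085938, 230.8931427001953), (8.980974197387695, 59.5474967956543), 81.12635040283203)
top edge 65 [0.5551 0.2312 0.0709]
proj of expected top (np.float64(195.7840059269035), np.float64(223.0251761736115))
side 122 mean [0.5555 0.2374 0.0646] x [-0.0281 -0.0025  0.0308] y [0.0396 0.0465 0.0499] z [0.0474 0.0681 0.0745] 237.5327868852459 274.344262295082 ((558.2852783203125, 236.01632690429688), (11.794703483581543, 61.950077056884766), 83.48878479003906)
top edge 78 [0.5581 0.2364 0.0702]
proj of expected top (np.float64(238.79497865236854), np.float64(271.4357875356731))
```

Request:
servo_tool --deltas '[[[-3.4, -0.8, 0.6], 0, 3.5], [[-3.4, -0.8, 0.6], 0, 3.5], [[-3.4, -0.8, 0.6], 0, 3.5], [[-3.4, -0.8, 0.6], 0, 3.5], [[-3.4, -0.8, 0.6], 0, 3.5], [[-3.4, -0.8, 0.6], 0, 3.5], [[-3.4, -0.8, 0.6], 0, 3.5], [[-2, -0.4, 0], 0, 3.5], [[-0.5, 0, 0], 0, 3.5], [[0, 0, 0], 0, 3.5]]'

```text
clock: 11.8
position: [0.5521, 0.2359, 0.2717]
ee_rot: [-0.656, 0.755, 0.0, 0.011]
ft_force: [0.1, 0.0, 0.8]
grip_width: 0.413
```

```bash
python3 go.py .5558 .2325 .15 1.42
```

```text
t=11.80 pos=[0.5521 0.2359 0.2717] xang=-1.711 j=[ 0.16  0.35 -0.81  1.45  0.25  1.43 -2.36] F=[0.1 0.  0.8] g=3.524 
 tool-shift cm [ 0.48 -0.24 12.17] turn 0.011
```

Request:
servo_tool --deltas '[[[0.4, -0.2, 2.5], 0.011, 3.5], [[0, 0, 3.5], 0, 3.5], [[0, 0, 3.5], 0, 3.5], [[0, 0, 2.5], 0, 3.5], [[0, 0, 0], 0, 3.5], [[0, 0, 0], 0, 3.5]]'

```text
clock: 12.3
position: [0.5562, 0.234, 0.1509]
ee_rot: [-0.652, 0.758, -0.0, 0.014]
ft_force: [0.5, -0.0, 0.3]
grip_width: 0.41
```

```bash
python3 go.py .5558 .2325 .09 1.42
```

```text
t=12.30 pos=[0.5562 0.234  0.1509] xang=-1.720 j=[ 0.15  0.43 -0.78  1.61  0.32  1.2  -2.42] F=[ 0.5 -0.   0.3] g=3.502 
 tool-shift cm [0.28 0.12 6.09] turn 0.002
```

Request:
servo_tool --deltas '[[[0.2, 0.1, 2.0], 0, 3.5], [[0.1, 0, 2.5], 0, 3.5], [[0, 0, 1.5], 0, 3.5], [[0, 0, 0], 0, 3.5]]'

```text
clock: 12.63
position: [0.5602, 0.2318, 0.0974]
ee_rot: [-0.651, 0.759, -0.003, 0.018]
ft_force: [-0.2, 0.4, -0.1]
grip_width: 0.407
```

Run:
```python
from go import *
go((.5558,.2325,.041),1.42)
p,d,W=snap('side','s6')
cv2.imwrite('pics/v6.png',cv2.resize(p[170:320,180:330],None,fx=3.6,fy=3.6))
```

```text
t=12.63 pos=[0.5602 0.2318 0.0974] xang=-1.723 j=[ 0.13  0.48 -0.75  1.67  0.36  1.1  -2.45] F=[-0.2  0.4 -0.1] g=3.479 
 tool-shift cm [0.14 0.6  5.63] turn -0.001
```

View pics/v6.png

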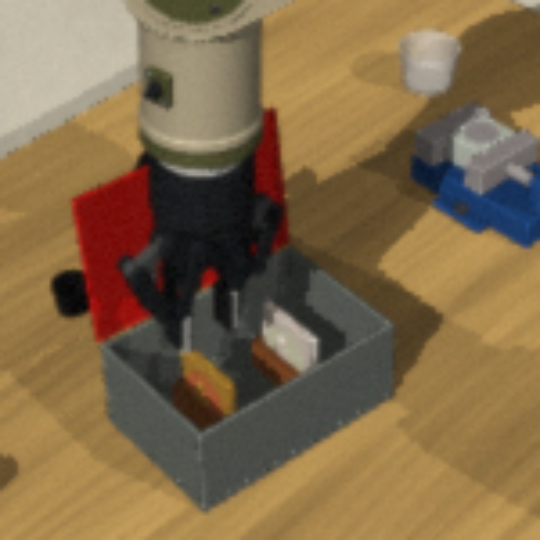

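The fingers straddle the brass plate's edge and clear the white plate and walls. Descend and grip.

Request:
servo_tool --deltas '[[[0.1, 0.5, 1.5], 0, 3.5], [[0, 0, 1.8], 0, 3.5], [[0, 0, 1.2], 0, 3.5], [[0, 0, 0.6], 0, 3.5], [[0, 0, 0], 0, 3.5]]'

```text
clock: 13.1
position: [0.5627, 0.2352, 0.0558]
ee_rot: [-0.65, 0.759, -0.005, 0.024]
ft_force: [1.2, 0.9, 0.4]
grip_width: 0.411
```

```bash
python3 go.py .5558 .2325 .041 1.42
```

```text
t=13.10 pos=[0.5627 0.2352 0.0558] xang=-1.724 j=[ 0.11  0.53 -0.73  1.7   0.41  1.01 -2.48] F=[1.2 0.9 0.4] g=3.509 
 tool-shift cm [0.41 0.7  1.44] turn -0.003
```

Request:
servo_tool --deltas '[[[0.4, 0.6, 0.8], 0, 3.5], [[0, 0.1, 0.5], 0, 3.5], [[0, 0, 0.1], 0, 3.5], [[0, 0, 0], 0, 3.5]]'

```text
clock: 13.43
position: [0.5565, 0.2331, 0.043]
ee_rot: [-0.65, 0.759, -0.006, 0.026]
ft_force: [0.4, -0.0, 0.1]
grip_width: 0.412
```

```bash
python3 go.py .5558 .2325 .041 1.42
```

```text
t=13.43 pos=[0.5565 0.2331 0.043 ] xang=-1.724 j=[ 0.11  0.53 -0.72  1.73  0.42  0.98 -2.49] F=[ 0.4 -0.   0.1] g=3.517 
 tool-shift cm [0.07 0.07 0.19] turn -0.003
```

Grip and start lifting.

Request:
servo_tool --deltas '[[[0, 0, 0.2], 0, 3.5], [[0, 0, 0], 0, 0], [[0, 0, 0], 0, 0], [[0, 0, 0], 0, 0], [[0, 0, 0], 0, 0], [[0, 0, 0], 0, 0], [[0, 0, 0], 0, 0], [[0, 0, 0], 0, 0]]' --force 60

```text
clock: 14.1
position: [0.5572, 0.2332, 0.0417]
ee_rot: [-0.65, 0.759, -0.006, 0.026]
ft_force: [-0.7, -0.5, -0.9]
grip_width: 0.083
```

Request:
servo_tool --deltas '[[[0, 0, -0.8], 0, 0], [[0, 0, -1.5], 0, 0], [[0, 0, -2], 0, 0], [[0, 0, -2], 0, 0], [[0, 0, -2], 0, 0], [[0, 0, 0], 0, 0]]'

```text
clock: 14.6
position: [0.5521, 0.2313, 0.1315]
ee_rot: [-0.651, 0.759, -0.005, 0.026]
ft_force: [1.0, 0.5, -1.9]
grip_width: 0.082
```

```bash
python3 go.py .5558 .2325 .19 1.42
```

```text
t=14.60 pos=[0.5521 0.2313 0.1315] xang=-1.723 j=[ 0.16  0.42 -0.78  1.67  0.33  1.13 -2.43] F=[ 1.   0.5 -1.9] g=0.704 
 tool-shift cm [-0.37 -0.59 -5.82] turn -0.002
```

Request:
servo_tool --deltas '[[[0, 0, -2.5], 0, 0], [[0, 0, -2.5], 0, 0], [[0, 0, -2], 0, 0], [[0, 0, 0], 0, 0], [[0, 0, 0], 0, 0], [[1.5, 2, 0], 0, 0], [[3, 2, 0], 0, 0], [[3, 2, 0], 0, 0], [[3, 1, 0], 0, 0], [[0, 0, 0], 0, 0]]'

```text
clock: 15.43
position: [0.4565, 0.1338, 0.1919]
ee_rot: [-0.652, 0.758, -0.002, 0.024]
ft_force: [0.5, -0.8, -2.2]
grip_width: 0.078
```

Request:
servo_tool --deltas '[[[0, 0, 0], -0.12, 0], [[0, 0, 0], -0.12, 0], [[0, 0, 0], -0.12, 0], [[0, 0, 0], -0.12, 0], [[0, 0, 0], -0.12, 0], [[0, 0, 0], -0.12, 0], [[0, 0, 0], -0.12, 0], [[0, 0, 0], -0.12, 0], [[0, 0, 0], -0.12, 0], [[0, 0, 0], -0.12, 0], [[0, 0, 0], -0.12, 0], [[0, 0, 0], -0.12, 0]]'

```text
clock: 16.43
position: [0.4476, 0.1265, 0.1766]
ee_rot: [0.993, -0.115, 0.009, -0.011]
ft_force: [-0.5, 0.5, -2.2]
grip_width: 0.082
```

Run:
```python
from go import *
go((.592,-.169,.20),-.105)
ex=np.array([np.cos(VY),np.sin(VY),0]);ey=np.array([-np.sin(VY),np.cos(VY),0])
for n,f in(('top','t5'),('side','s5')):
    z=np.load(f'pics/{f}.npz');W=z['W'];h=cv2.cvtColor(z['p'],cv2.COLOR_BGR2HSV);r=W-[.5673,-.1652,0];X=r@ex;Y=r@ey
    m=(h[...,1]<90)&(X>.008)&(X<.042)&(abs(Y)<.038)&(W[...,2]>.053)&(W[...,2]<.068)
    print(n,W[m].mean(0).round(4),np.percentile(Y[m],[2,50,98]).round(3),np.median(W[m][:,2]))
```

```text
t=16.43 pos=[0.4476 0.1265 0.1766] xang=-0.232 j=[ 0.49  0.06 -0.86  1.92  0.04  1.16 -0.62] F=[-0.5  0.5 -2.2] g=0.700 
 tool-shift cm [20.87 25.4  -2.65] turn -0.127
top [ 0.5917 -0.171   0.0614] [-0.028 -0.003  0.021] 0.06165337569739762
side [ 0.5919 -0.1635  0.0613] [-0.026  0.004  0.028] 0.061919135731871106
```

Request:
servo_tool --deltas '[[[0, 0, -1], -0.12, 0], [[1.0, 1.5, -1], 0, 0], [[1.9, 3.0, -0.5], 0, 0], [[1.9, 3.0, 0], 0, 0], [[1.9, 3.0, 0], 0, 0], [[1.9, 3.0, 0], 0, 0], [[1.9, 3.0, 0], 0, 0], [[1.9, 3.0, 0], 0, 0], [[1.9, 2.5, 0], 0, 0], [[0.5, 1, 0], 0, 0], [[0, 0, 0], 0, 0]]'

```text
clock: 17.35
position: [0.5709, -0.1283, 0.1836]
ee_rot: [0.999, -0.046, 0.001, -0.009]
ft_force: [-0.2, -0.7, -2.4]
grip_width: 0.08
```

```bash
python3 go.py .592 -.168 .180 -.105
```

```text
t=17.35 pos=[ 0.5709 -0.1283  0.1836] xang=-0.091 j=[ 0.68  0.35 -0.65  1.61  0.2   1.26 -0.09] F=[-0.2 -0.7 -2.4] g=0.685 
 tool-shift cm [2.46 3.77 0.29] turn 0.014
```

Request:
servo_tool --deltas '[[[1.0, 1.5, 0], 0.014, 0], [[0.9, 1.3, 0.1], 0, 0], [[0.3, 0.5, 0.1], 0, 0], [[0, 0, 0], 0, 0], [[0, 0, 0], 0, 0]]'

```text
clock: 17.77
position: [0.5881, -0.1609, 0.1762]
ee_rot: [0.999, -0.051, -0.003, -0.011]
ft_force: [0.2, 0.5, -2.5]
grip_width: 0.083
```

```bash
python3 go.py .592 -.168 .177 -.105
```

```text
t=17.77 pos=[ 0.5881 -0.1609  0.1762] xang=-0.102 j=[ 0.69  0.41 -0.62  1.54  0.22  1.28 -0.06] F=[ 0.2  0.5 -2.5] g=0.707 
 tool-shift cm [ 0.46  0.67 -0.1 ] turn 0.003
```

Request:
servo_tool --deltas '[[[0.4, 0.6, -0.1], 0, 0], [[0, 0, 0], 0, 0], [[0, 0, 0], 0, 0], [[0, 0, 0], 0, 0], [[0, 0, 0], 0, 0]]'

```text
clock: 18.18
position: [0.5915, -0.164, 0.1779]
ee_rot: [0.999, -0.048, -0.003, -0.011]
ft_force: [-0.2, 0.3, -2.0]
grip_width: 0.08
```

Run:
```python
from go import *
go((.592,-.168,.177),-.105)
p,d,W=snap('side','s7');h=cv2.cvtColor(p,cv2.COLOR_BGR2HSV)
m=(h[...,0]>8)&(h[...,0]<32)&(h[...,1]>100)&(W[...,2]>.125)&(W[...,2]<.23)&(abs(W[...,0]-.592)<.06)&(abs(W[...,1]+.168)<.06)
Q=W[m];print('brass',m.sum(),Q.mean(0).round(4),np.percentile(Q,[3,97],axis=0).round(4).tolist()) if m.any() else print('none')
for a in((.592,-.168,.14),(.592,-.168,.06)):print(proj('side',a))
cv2.imwrite('pics/v7.png',cv2.resize(p[130:310,200:380],None,fx=3.2,fy=3.2))
```

```text
t=18.18 pos=[ 0.5915 -0.164   0.1779] xang=-0.097 j=[ 0.69  0.42 -0.62  1.53  0.23  1.28 -0.06] F=[-0.2  0.3 -2. ] g=0.686 
 tool-shift cm [0.09 0.4  0.08] turn 0.008
brass 193 [ 0.5926 -0.1536  0.1741] [[0.5857, -0.1913, 0.1442], [0.608, -0.1306, 0.2096]]
(np.float64(315.56827447331847), np.float64(187.4378461947344))
(np.float64(314.2620310791191), np.float64(207.4564671449613))
```

View pics/v7.png

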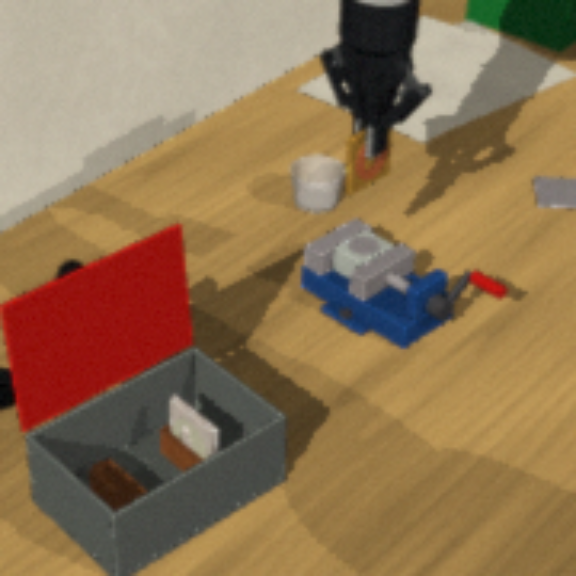

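The brass plate is upright over the clamped blank at about (368,160), with its lower edge near z 0.142. The white plate is still in its slot at (195,430) and the other things on the bench are where they were.

```bash
python3 -c "
from workcell import order
print(order.hand_in())"
```

```text
the job is handed in; nothing more can be done
None
```

I carried out the whole task and handed it in at about 18 s, holding the brass plate over the clamped blank. No verdict is reported, so the results below are my own checks.

- **Vise:** I turned the crank from about 0.3 to about 2.6 rad (estimates ranged 2.53–2.64, target 2.5–2.7) and let go. The picture showed the blank flush between the jaws. I could not measure the jaw force directly.
- **Flap:** I opened it by its knob to about 1.7 rad; it needed more than 1.3.
- **Brass plate:** I took it from the left slot. At the last check:
  - **Position:** it stood within about 8 mm of the blank's centre.
  - **Height:** its lower edge was about 80 mm above the blank's top.
  - **Angle:** its faces were within about 0.01 rad of parallel to the jaws, and the tool was tilted about 0.02 rad.
  - **Hold:** it was held at 60 N, and the wrist read about 2.4 N of weight.
- **Other things:** the white plate was still in its slot, and nothing in view had moved. The last picture was cropped and did not show everything on the bench.

The two cameras disagreed by up to about 8 mm in y on the blank, the brass plate in its slot and the knob. I used values between the two, or from the top view alone, which is well inside the 30 mm tolerance.

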